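# Move the printer's battery pack to its charger

### The arm

A 7-joint arm with a two-finger parallel gripper is mounted at the origin on the work surface. World frame = base frame: x ahead of the robot, y to its left, z up, the work surface at z = 0. Lengths are in m, angles in rad, forces in N, time in s.
With the tool pointing down it reaches from about 0.425 to 0.875 m from the base axis. Payload 4.7 kg.
Tool frame: the origin (TCP) lies at the very end of the fingers, on their centre line; the grasp point (between the pads) lies robot.tcp_to_grasp behind it (robot.tcp_to_grasp is the distance from the TCP to the grasp point, in m); z points along the fingers, y is the line along which they close (so a half turn about z gives the same grasp; the last joint's range is limited). The gripper opens to 87 mm and grips with 3 to 60 N. Pads are 19 mm wide; open, the fingers measure 117 mm over their backs; the gripper's body (75 mm by 190 mm) begins 51 mm behind the grasp point.
Start: joints at [1.355, 0.321, -0.07, 1.45, 0.023, 1.371, -0.057], TCP at [0.148, -0.633, 0.194] pointing down, gripper open.
Joint ranges: [-2.86, 2.86], [-0.3, 2.09], [-1.38, 1.24], [0.06, 2.45], [-1.56, 4.7], [0.09, 2.05], [-2.69, 2.69]. Speed limits (rad/s): [2.57, 2.57, 3.14, 3.14, 3.14, 3.14, 3.14].

### API

Orientations are given as a unit quaternion [w, x, y, z].
In Python, from station import robot gives the robot as it stands.
- The arm moves only by the tool servo_tool, never from a script. Its argument "targets" is a list of rows, each a list of 3 entries, a list of its own where there are three numbers: the shift along the world's x, y, z in cm, then the turn, a rotation vector about the world's x, y, z in rad, then the finger opening in cm, from 0 to 8.7. A call has 1 to 10 rows; each row is the pose to reach, as a shift and turn from the pose commanded when the call began; what a row does not reach only later rows make up. A row lasts 1/10 s, in which the tool goes at most 50 mm and 8.59 degrees, less where a joint would pass 70% of its speed; a pose out of reach is approached as far as the arm can. A call with a gripper value outside its range is refused whole. The fingers move at their own pace and stop on an object; "newtons" is the grip in N (left out, the last holds). Time passes only in rows, so rows that repeat a pose let the fingers close. It gives the time, the measured TCP pose, the force, the opening and the grip force at its end, in the units of the state.
- robot.observe(): the state, without advancing time (a new reading comes with each control period).
- robot.capture(name): name is "scene" or "top" or "wrist"; returns the picture (384x512x3 uint8, red, green, blue); there is no depth.
- robot.camera_model(name): a dict with "fx", "fy", "cx", "cy" (pixels), "T" (4x4, takes a point from camera to world coordinates); the wrist camera has in their place "mount" (4x4, takes a point from camera to tool coordinates, whose origin is the TCP and whose axes are the flange's). Camera axes: x right, y down, z forward; pixel columns grow to the right and rows downward; lengths in m; the calibration is good to about 2 mm. The wrist camera is an equidistant fisheye: a pixel r from the principal point sees the ray r / f radians off the axis. A picture is of the moment at which its call begins: read the wrist's pose just before it. camera_model takes no time and is no camera call.
- robot.hand_in(): hands the job in; it is judged then, once.
The state is a dict: "time": time; "joint_pos": joint angles; "qd": joint speeds; "joint_efforts": joint torques, N m; "position": TCP position; "ee_rot": TCP orientation; "wrist_force": force on the tool from outside, world axes, zero at the start; "ft_torque": the same for the moment, N m; "opening": opening from 0.0 (shut) to 1.0 (fully open); "grip_force": force on a finger pad.
Only numpy, scipy, OpenCV 4.12 (cv2) and the standard library are available. Lean on these libraries where they do the work, as an engineer would, in place of code of your own. Each camera call takes 0.05 s, during which the arm holds its last target. There are 200 camera calls.

### The job

The portable printer's battery is flat. Squeeze in the orange snap tab on the end of the pack, draw the pack up out of the printer while the tab is held in, set it in the charger's bay and press it down until the tab clicks under the catch. Work gently: do not lift against the engaged latch, ram the pack or crush the tab, and leave the other things on the desk where they are.

Things in the scene. Friction and masses are not known exactly. Their poses are not given: they have to be found in the camera images.
- pack: Grey battery pack, 40 mm (own x) by 52 mm (own y) by 50 mm tall, about 0.2 kg. Origin: centre of its underside; z up. Its -y end carries the orange snap tab; its +y end is a plain upright face 26 mm from the origin. Latched in a bay (28 mm deep) its top 22 mm stand above the deck; squeeze these between the tab pad and the +y end. Flat top: y -16 to 26.
- latch_tab: Orange sprung snap tab of the pack, origin at its hinge: pack (0, -26, 2) mm, its z up along the strap. The ribbed thumb pad, 26 mm wide, spans pack z 30 to 48, its face at pack y -30 to -33; squeezed home it swings 0.19 rad towards +y to y -24, upright (grip 50 mm wide). Starts to give at 1 N, home at 6 N; cracks over 45 N. Its catch nose (top at pack z 22, 3.5 mm proud) must clear the lip.
- pack_toe (a point): Point on the pack's underside near its tab end: pack (0, -22, 0) mm. Own axes as the pack's.
- printer: Charcoal portable printer fixed on the desk, 160 mm (own x) by 280 mm (own y), deck 66 mm above the desk (a 6 mm lid panel covers its +y part, from 56 mm off the pack's centre). Origin: centre of its underside. The bay is slick (friction 0.2). A latched pack pulled with over about 15 N breaks the latch (contact forces between pack and printer, side loads counted, must stay under 45 N).
- printer_bay (a point): Centre of the floor of the printer's battery bay, 38 mm above the desk, at printer (12, -78, 38) mm, own axes as the printer's. Bay 43 mm (x) by 54 mm (y), 28 mm deep, straight up. Catch lip: 5 mm thick, at the mouth in the -y wall, marked orange on the deck. Sprung contacts in the floor near that end push the pack up 4 mm with 8 falling to 4 N.
- charger: Dark grey charger fixed on the desk, 90 (own x) by 130 (own y) by 44 mm high. Origin: centre of its underside; z up. The orange mark on its deck shows the -y end, where the pack's tab goes. Slick bay (friction 0.2). A click takes 8 to 20 N on the pack's top near the tab; over about 30 N breaks it (contact forces between pack and charger, side loads counted, must stay under 60 N).
- charger_bay (a point): Centre of the floor of the charger's bay, 16 mm above the desk, at charger (8, 0, 16) mm, own axes as the charger's; a seated pack has the same axes. Same bay as the printer's (43 by 54 by 28 mm, mouth bevelled 2.5 mm). Sprung contacts near the -y end rise 4 mm and resist with 4 to 8 N; the nose goes under the lip only in the last 1 mm; let go unlatched, the pack springs up 2 to 4 mm there.
- mug: Blue mug, 82 mm wide, 92 mm high, upright on the desk. Origin: centre of its underside.
- stapler: Red and black stapler, 36 by 150 mm, 43 mm high, on the desk in front of the charger. Origin: centre of its underside.
- paperweight: Brass domed paperweight, 72 mm wide, 37 mm high. Origin: centre of its underside.
- book: Dark red closed book lying flat, 112 by 170 mm, 30 mm thick. Origin: centre of its underside.
Not all that is in view belongs to the job. Of the things shaped like the charger, the grey one is meant.

How it is judged:
By the outcome, as a careful person would: the job done as asked, in the order asked, and still so for the second after the job is handed in, with the robot touching nothing.
It also fails if it takes over 64 s, if anything falls off the work surface, if the arm or the gripper's body presses on something with over 40 N, if the wrist force passes 120 N, or if a joint passes its speed limit or range.

## Working session

There is one attempt and no reset: what is moved stays moved. The work goes in short steps, Python scripts to look and compute and a tool call to move; the robot and the scene stay as the last step left them, time stands still between calls to the robot, and variables do not carry over. Pictures are saved under pics/ and viewed, at most 10 in all, crops included, and the job is handed in when it is done.

Besides the shell and the picture viewer there is one more tool, called after "Emit:" as a command line: name --argument value ..., lists and objects as JSON in quotes. servo_tool: Moves the arm, as the interface text tells. Its arguments: {"type":"object","properties":{"targets":{"type":"array"},"newtons":{"type":"number"}},"required":["targets"]}

```bash
mkdir -p pics; python3 - <<'E'
from station import robot
import cv2,numpy as np
s=robot.observe();print(s, robot.tcp_to_grasp)
for n in("scene","top"):
    im=robot.capture(n);cv2.imwrite(f"pics/{n}0.png",im[:,:,::-1]);m=robot.camera_model(n);print(n,m)
print(robot.camera_model("wrist"))
E
```

```text
{'time': 0.0, 'joint_pos': array([ 1.35508349,  0.3218193 , -0.07010793,  1.45171759,  0.02257054,
        1.37077449, -0.05691325]), 'qd': array([ 1.08788676e-03, -9.47785246e-05,  6.33498363e-04, -1.84100884e-03,
       -7.16067876e-04,  1.70620862e-03, -7.00227165e-05]), 'joint_efforts': array([ 6.26011715e-04, -4.91288638e+01, -4.03749514e-01, -3.12528777e+01,
       -6.40699826e-02,  4.38582385e-02,  1.98097073e-04]), 'position': array([ 0.1478987 , -0.63231012,  0.19254275]), 'ee_rot': array([-9.55341062e-04,  9.93403083e-01,  1.14670751e-01, -1.42178681e-04]), 'wrist_force': array([0.03568582, 0.03189787, 1.32862322]), 'ft_torque': array([ 0.00498978, -0.00273243, -0.0051886 ]), 'grip_force': 0.0, 'opening': 0.9970074295455315} 0.0187
scene {'fx': 491.60308290432323, 'fy': 491.60308290432323, 'cx': 259.4786608648238, 'cy': 193.0746321542858, 'T': array([[ 0.51324396,  0.57630842, -0.63596323,  1.62057586],
       [ 0.85815681, -0.33412079,  0.38978224, -0.56210395],
       [ 0.01214625, -0.74580956, -0.66604848,  1.24097502],
       [ 0.        ,  0.        ,  0.        ,  1.        ]])}
top {'fx': 479.941964504672, 'fy': 479.941964504672, 'cx': 259.9440170936227, 'cy': 201.62212295401258, 'T': array([[-0.01710136, -0.99772069,  0.06527605,  0.38760349],
       [-0.99980152,  0.01773138,  0.00908447,  0.11492557],
       [-0.0102212 , -0.06510774, -0.99782589,  1.67446046],
       [ 0.        ,  0.        ,  0.        ,  1.        ]])}
{'fx': 297.3186396354542, 'fy': 297.3186396354542, 'cx': 256.6232186249282, 'cy': 192.82916673268048, 'mount': array([[-9.32406509e-04, -9.69259387e-01, -2.46039368e-01,
         6.78098341e-02],
       [ 9.99999463e-01, -7.92336042e-04, -6.68294927e-04,
         7.66054732e-04],
       [ 4.52805272e-04, -2.46039859e-01,  9.69259605e-01,
        -1.90570335e-01],
       [ 0.00000000e+00,  0.00000000e+00,  0.00000000e+00,
         1.00000000e+00]])}
```

View pics/scene0.png

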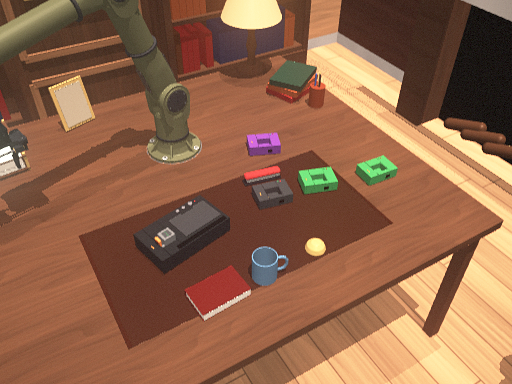

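View pics/top0.png

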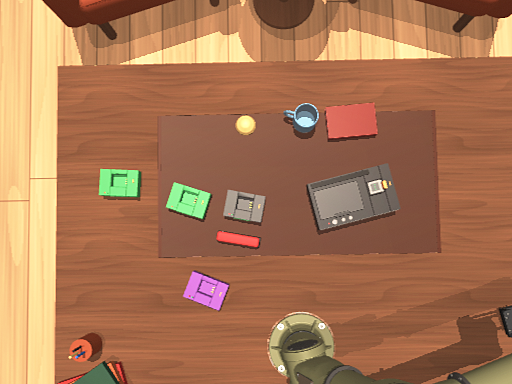

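The top view shows the pack at about (377,187) in the printer with its tab to the right, towards -y. The grey charger is at (245,207) with its orange mark on the right, at about (258,207). Next I'll measure both.

```bash
cat > h.py <<'E'
import numpy as np,cv2
from station import robot
from scipy.spatial.transform import Rotation as R
def ray(name,uv,s=None):
    m=robot.camera_model(name);u,v=uv
    x,y=(u-m["cx"])/m["fx"],(v-m["cy"])/m["fy"]
    if name=="wrist":
        r=np.hypot(x,y);k=np.sin(r)/max(r,1e-9);d=np.array([x*k,y*k,np.cos(r)])
        q=s["ee_rot"];T=np.eye(4);T[:3,:3]=R.from_quat([*q[1:],q[0]]).as_matrix();T[:3,3]=s["position"];T=T@m["mount"]
    else: d=np.array([x,y,1]);T=m["T"]
    return T[:3,3],T[:3,:3]@d
def pl(name,uv,z,s=None):
    o,d=ray(name,uv,s);return o+d*(z-o[2])/d[2]
def blobs(mask,amin):
    n,l,st,c=cv2.connectedComponentsWithStats(mask.astype(np.uint8))
    return [(c[i],st[i,4],(l==i).astype(np.uint8)) for i in range(1,n) if st[i,4]>=amin]
E
python3 - <<'E'
from h import *
im=cv2.imread("pics/top0.png")
a=cv2.resize(im[155:240,295:410],None,fx=6.9,fy=6.9,interpolation=cv2.INTER_CUBIC)[:580,:790]
cv2.imwrite("pics/a.png",a)
hsv=cv2.cvtColor(im,cv2.COLOR_BGR2HSV)
H,S,V=cv2.split(hsv)
roi=np.zeros(H.shape,bool);roi[160:235,220:405]=1
for c,n,m in blobs((H>12)&(H<28)&(S>120)&(V>140)&roi,2): print("or",c,n,pl("top",c,.066),pl("top",c,.044))
low=(S<70)&roi
for c,n,m in blobs(low,150):
    k=cv2.findContours(m,0,2)[0][0];r=cv2.minAreaRect(k);print(c,n,r)
    z=.044 if c[0]<300 else .066
    P=np.array([pl("top",p,z)[:2] for p in cv2.boxPoints(r)]);print(P.round(4),np.linalg.norm(P-np.roll(P,1,0),axis=1).round(4))
E
```

```text
or [385.1 182.9] 10 [ 0.54835533 -0.29176814  0.066     ] [ 0.55055404 -0.29733077  0.044     ]
or [389.42857143 182.71428571] 7 [ 0.54871817 -0.30628444  0.066     ] [ 0.55092185 -0.31204561  0.044     ]
or [383.  183.5] 2 [ 0.54645974 -0.28466682  0.066     ] [ 0.54863252 -0.29013231  0.044     ]
or [384.33333333 187.        ] 3 [ 0.53458243 -0.28873149  0.066     ] [ 0.53659276 -0.29425258  0.044     ]
[352.56196257 196.52807284] 3954 ((353.1424560546875, 196.4628448486328), (48.08638000488281, 84.51927185058594), 75.3791275024414)
[[ 0.5499 -0.027 ]
 [ 0.6171 -0.3037]
 [ 0.4596 -0.3388]
 [ 0.393  -0.0638]] [0.1611 0.2848 0.1614 0.2829]
[243.94170854 205.58693467] 995 ((244.10214233398438, 205.6485595703125), (38.82143020629883, 26.73070526123047), 10.491477966308594)
[[0.4501 0.2576]
 [0.5395 0.2399]
 [0.513  0.1101]
 [0.4238 0.1282]] [0.132  0.0912 0.1325 0.091 ]
```

View pics/a.png

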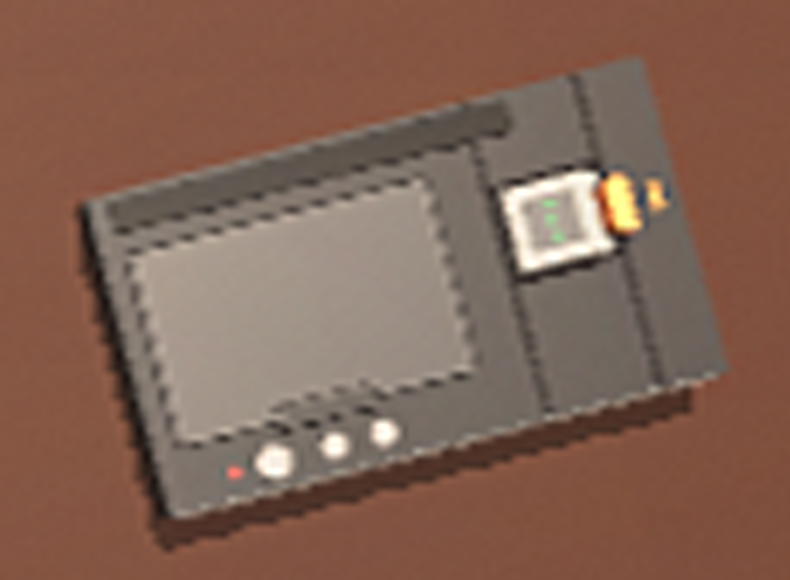

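Printer yaw is about 0.238, giving a bay centre near (0.535,-0.256). Charger yaw is about -0.20, giving a bay centre near (0.489,0.182). Measured sizes match the given ones. The tool yaw already matches the pack, so I'll move above it.

Emit:
servo_tool --targets '[[[38.7, 37.6, 2], [0, 0, 0], 8.7], [[38.7, 37.6, 2], [0, 0, 0], 8.7], [[38.7, 37.6, 2], [0, 0, 0], 8.7], [[38.7, 37.6, 2], [0, 0, 0], 8.7], [[38.7, 37.6, 2], [0, 0, 0], 8.7], [[38.7, 37.6, 2], [0, 0, 0], 8.7], [[38.7, 37.6, 2], [0, 0, 0], 8.7], [[38.7, 37.6, 2], [0, 0, 0], 8.7], [[38.7, 37.6, 2], [0, 0, 0], 8.7], [[38.7, 37.6, 2], [0, 0, 0], 8.7]]'

```text
time: 1.1
position: [0.5073, -0.2831, 0.212]
ee_rot: [0.0, 0.993, 0.115, -0.0]
wrist_force: [0.3, -1.0, 0.6]
opening: 1.001
grip_force: 0.0
```

Emit:
servo_tool --targets '[[[5, 4.9, 0], [0, 0, 0], 7.4], [[5, 4.9, 0], [0, 0, 0], 7.4], [[5, 4.9, 0], [0, 0, 0], 7.4], [[5, 4.9, 0], [0, 0, 0], 7.4]]'

```text
time: 1.5
position: [0.5559, -0.2359, 0.2116]
ee_rot: [0.0, 0.993, 0.115, -0.001]
wrist_force: [-1.0, 0.2, -0.3]
opening: 0.862
grip_force: 0.0
```

```bash
python3 - <<'E'
from h import *
s=robot.observe();im=robot.capture("wrist")
np.save("s1.npy",s,allow_pickle=True)
cv2.imwrite("pics/w1.png",im[:,:,::-1]);print(s["position"],s["ee_rot"])
cv2.imwrite("pics/w1b.png",cv2.resize(im[:,:,::-1],(800,600),interpolation=cv2.INTER_CUBIC))
E
```

```text
[ 0.55590017 -0.23593752  0.21156442] [ 2.59698646e-05  9.93373309e-01  1.14929871e-01 -7.70606813e-04]
```

View pics/w1b.png

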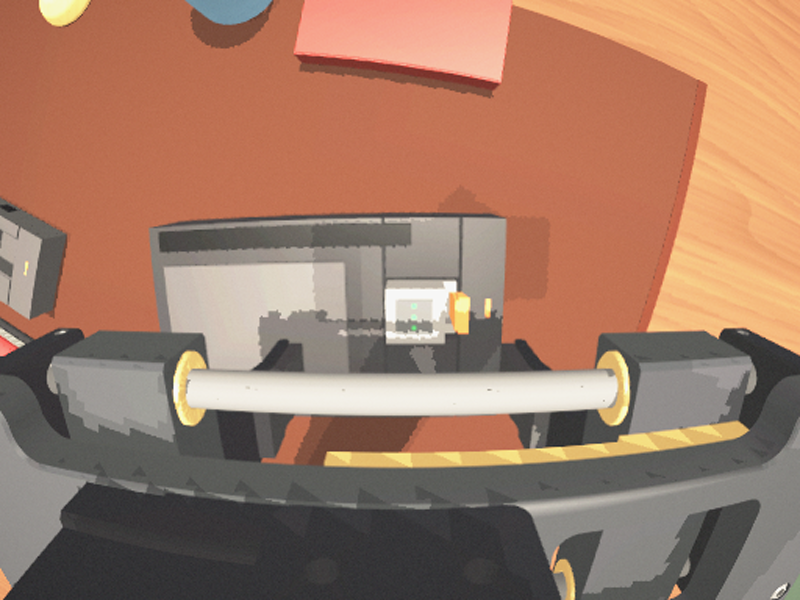

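The wrist view shows the white pack top spanning about (384..458, 280..343), the tab at (459,313) and the lip mark at (488,308), all in 800x600 pixels. I'll cast these to points.

```bash
python3 - <<'E'
from h import *
s=np.load("s1.npy",allow_pickle=True).item()
def f(u,v,z): return pl("wrist",(u/1.5625,v/1.5625),z,s)[:2]
q=s["ee_rot"];print(R.from_quat([*q[1:],q[0]]).as_matrix().round(3))
yaw=.238;X=np.array([np.cos(yaw),np.sin(yaw)]);Y=np.array([-X[1],X[0]]);b=np.array([.535,-.2563])
for n,u,v,z in [("c1",385,281,.088),("c2",385,343,.088),("c3",445,343,.088),("c4",457,281,.088),("led",414,315,.088),("tabtop",453,313,.086),("tabtopL",450,293,.086),("tabB",456,333,.086),("mark",488,308,.066),("prin corner",505,217,.066),("prin corner2",152,228,.066)]:
    p=f(u,v,z);print(n,p.round(4),((p-b)@X*1e3).round(1),((p-b)@Y*1e3).round(1))
# fine masks
im=cv2.imread("pics/w1.png");h=cv2.cvtColor(im,cv2.COLOR_BGR2HSV);H,S,V=cv2.split(h)
roi=np.zeros(H.shape,bool);roi[170:222,240:320]=1
for c,n,m in blobs((H>12)&(H<28)&(S>120)&(V>140)&roi,4):
    for z in(.066,.084): p=pl("wrist",c,z,s)[:2];print("or",c,n,z,((p-b)@X*1e3).round(1),((p-b)@Y*1e3).round(1))
for c,n,m in blobs((S<40)&(V>190)&roi,20):
    k=np.vstack(cv2.findContours(m,0,2)[0]);bp=k[:,0]
    P=np.array([pl("wrist",q,.088,s)[:2]-b for q in bp]);L=np.c_[P@X,P@Y]*1e3;r=cv2.minAreaRect(L.astype(np.float32));print("white",c,n,r)
# from the top view
for u,v in[(505,183),(600,172),(615,255),(525,275)]:
    p=pl("top",(u/6.9+295-.5,v/6.9+155-.5),.088)[:2];print("top",((p-b)@X*1e3).round(1),((p-b)@Y*1e3).round(1))
E
```

```text
[[ 0.974  0.228 -0.002]
 [ 0.228 -0.974 -0.   ]
 [-0.002 -0.    -1.   ]]
c1 [ 0.5558 -0.2252] 27.5 25.3
c2 [ 0.5116 -0.2351] -17.8 26.1
c3 [ 0.5213 -0.277 ] -18.2 -16.9
c4 [ 0.5672 -0.2738] 27.2 -24.6
led [ 0.5366 -0.2504] 3.0 5.3
tabtop [ 0.5438 -0.2772] 3.6 -22.4
tabtopL [ 0.5574 -0.2715] 18.2 -20.0
tabB [ 0.5298 -0.2832] -11.4 -24.9
mark [ 0.5486 -0.3059] 1.6 -51.5
prin corner [ 0.6182 -0.3002] 70.5 -62.3
prin corner2 [ 0.5523 -0.0329] 69.5 213.0
or [293.11386139 201.06930693] 202 0.066 -3.0 -28.5
or [293.11386139 201.06930693] 202 0.084 2.1 -26.3
or [311.75       200.41666667] 12 0.066 -2.5 -50.9
or [311.75       200.41666667] 12 0.084 2.6 -47.5
white [267.1482808  197.66475645] 1396 ((5.535148620605469, 1.6125297546386719), (49.06315612792969, 43.45569610595703), 89.42436981201172)
top 24.4 22.3
top 18.0 -23.1
top -22.4 -19.4
top -20.8 24.9
```

Emit:
servo_tool --targets '[[[-2.0, -1.95, 0], [0, 0, 0.005], 7.4], [[-2.0, -1.95, -4], [0, 0, 0.005], 7.4], [[-2.0, -1.95, -8], [0, 0, 0.005], 7.4], [[-2.0, -1.95, -10], [0, 0, 0.005], 7.4], [[-2.0, -1.95, -10], [0, 0, 0.005], 7.4], [[-2.0, -1.95, -10], [0, 0, 0.005], 7.4]]'

```text
time: 2.15
position: [0.5358, -0.2568, 0.1128]
ee_rot: [0.0, 0.993, 0.116, -0.0]
wrist_force: [1.5, -0.0, 0.4]
opening: 0.851
grip_force: 0.0
```

```bash
python3 - <<'E'
from h import *
s=robot.observe();im=robot.capture("wrist");print(s["position"],s["opening"],s["ee_rot"])
t=robot.capture("scene")
a=cv2.resize(im[150:300,140:380],(800,500),interpolation=cv2.INTER_CUBIC)
cv2.imwrite("pics/w2.png",a[:,:,::-1])
E
```

```text
[ 0.53577784 -0.2568497   0.11280581] 0.8506027773802209 [ 3.42791169e-04  9.93257464e-01  1.15928818e-01 -3.96238041e-05]
```

View pics/w2.png

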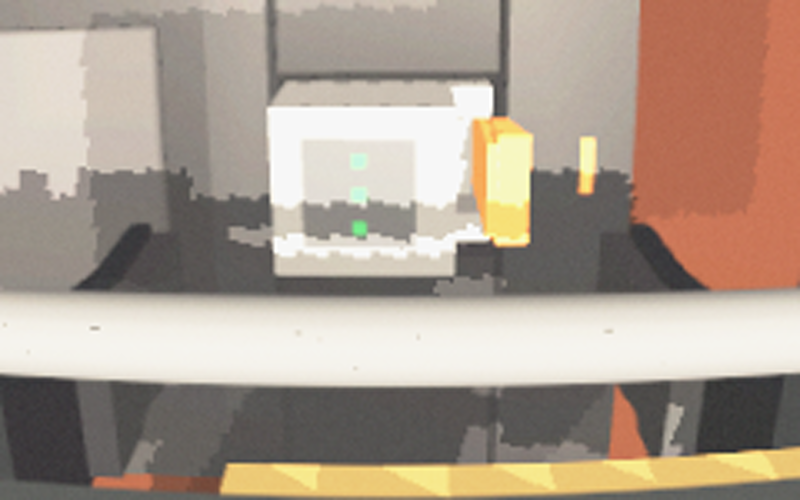

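```bash
python3 - <<'E'
from h import *
s=robot.observe()
yaw=.234;X=np.array([np.cos(yaw),np.sin(yaw)]);Y=np.array([-X[1],X[0]]);b=s["position"][:2]
for n,u,v,z in [("+x+y",268,105,.088),("-x+y",275,275,.088),("-x-y'",455,275,.088),("tab+x",490,120,.086),("tab-x out",530,243,.086),("tabtop+x out",530,132,.086)]:
    p=pl("wrist",(140-.5+u*.3,150-.5+v*.3),z,s)[:2];print(n,((p-b)@X*1e3).round(1),((p-b)@Y*1e3).round(1))
E
```

```text
+x+y 22.0 26.8
-x+y -18.9 26.6
-x-y' -18.9 -15.8
tab+x 18.0 -23.3
tab-x out -11.8 -33.6
tabtop+x out 15.2 -32.6
```

Emit:
servo_tool --targets '[[[0.1, 0.18, 0], [0, 0, 0], 7.4], [[0.1, 0.18, -1.5], [0, 0, 0], 7.4], [[0.1, 0.18, -3], [0, 0, 0], 7.4], [[0.1, 0.18, -4], [0, 0, 0], 7.4], [[0.1, 0.18, -4.3], [0, 0, 0], 7.4], [[0.1, 0.18, -4.3], [0, 0, 0], 7.4]]'

```text
time: 2.85
position: [0.5367, -0.2531, 0.068]
ee_rot: [-0.001, 0.993, 0.117, -0.001]
wrist_force: [-0.5, -0.6, -0.0]
opening: 0.847
grip_force: 0.0
```

Emit:
servo_tool --targets '[[[0, 0, 0], [0, 0, 0], 6.4], [[0, 0, 0], [0, 0, 0], 6.0], [[0, 0, 0], [0, 0, 0], 5.7], [[0, 0, 0], [0, 0, 0], 5.4], [[0, 0, 0], [0, 0, 0], 5.2], [[0, 0, 0], [0, 0, 0], 5.0], [[0, 0, 0], [0, 0, 0], 4.8], [[0, 0, 0], [0, 0, 0], 4.6], [[0, 0, 0], [0, 0, 0], 4.6], [[0, 0, 0], [0, 0, 0], 4.6]]' --newtons 20

```text
time: 3.85
position: [0.5374, -0.2534, 0.0692]
ee_rot: [0.0, 0.993, 0.117, -0.0]
wrist_force: [-0.2, 0.7, 0.3]
opening: 0.529
grip_force: 0.0
```

```bash
python3 - <<'E'
from h import *
s=robot.observe();im=robot.capture("wrist");t=robot.capture("scene");s2=robot.observe();print(s2["position"],s2["opening"],s2["grip_force"],s2["wrist_force"])
a=cv2.resize(im[130:300,140:380],(560,397),interpolation=cv2.INTER_CUBIC)
b=cv2.resize(t[170:270,110:250],(556,397),interpolation=cv2.INTER_CUBIC)
cv2.imwrite("pics/w3.png",cv2.resize(np.vstack([a,b[:,:556].copy() if 0 else cv2.resize(b,(560,397))]),(423,600))[:,:,::-1])
E
```

```text
[ 0.53740445 -0.25345059  0.06920002] 0.529802905479828 0.0 [-0.53776047  0.57367485 -0.30639784]
```

View pics/w3.png

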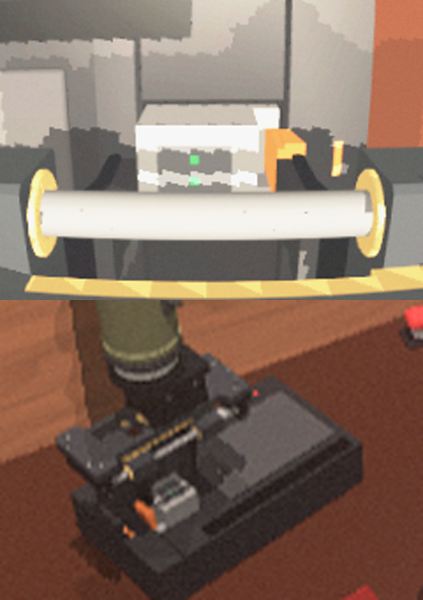

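```bash
python3 - <<'E'
from h import *
s=robot.observe();m=robot.camera_model("wrist");M=np.linalg.inv(m["mount"])
q=s["ee_rot"];T=np.eye(4);T[:3,:3]=R.from_quat([*q[1:],q[0]]).as_matrix();T[:3,3]=s["position"]
def pr(p):
    c=M@np.r_[p,1];c=c[:3];r=np.arctan2(np.hypot(*c[:2]),c[2]);d=c[:2]/np.hypot(*c[:2]);u=d*r*m["fx"]+[m["cx"],m["cy"]]
    return u,((u-[140,130])*423/240).round()
for p in[(0,.023,0),(0,-.023,0),(0,.023,-.0187),(0,-.023,-.0187),(.0095,.023,0),(.0095,-.023,0),(-.0095,.023,0),(0,.038,0),(0,-.038,0)]: print(p,*pr(p))
Ti=np.linalg.inv(T)
yaw=.234
for n,p in dict(pyp=(0,26,50),mx=(-20,26,50),px=(20,26,50),pxm=(20,-16,50),tab=(0,-33,48)).items():
    X=np.array([np.cos(yaw),np.sin(yaw)]);Y=np.array([-X[1],X[0]]);c=np.array([.5371,-.2565])+p[0]/1e3*X+p[1]/1e3*Y
    print(n,pr((Ti@np.r_[c,.038+p[2]/1e3,1])[:3])[1])
E
```

```text
(0, 0.023, 0) [289.43409082 220.41656795] [263. 159.]
(0, -0.023, 0) [222.01188697 220.45256647] [145. 159.]
(0, 0.023, -0.0187) [292.54647566 230.43349889] [269. 177.]
(0, -0.023, -0.0187) [218.70492528 230.46388851] [139. 177.]
(0.0095, 0.023, 0) [289.87298203 207.11019677] [264. 136.]
(0.0095, -0.023, 0) [221.52252524 207.15497668] [144. 136.]
(-0.0095, 0.023, 0) [288.96567067 233.31443498] [263. 182.]
(0, 0.038, 0) [311.03801481 220.20370735] [301. 159.]
(0, -0.038, 0) [200.4561677  220.26325002] [107. 159.]
pyp [139. 180.]
mx [141. 230.]
px [136. 125.]
pxm [259. 125.]
tab [304. 177.]
```

The fingers reached 46 mm with no contact, so I'll close further at low force to see where they touch.

Emit:
servo_tool --targets '[[[0, 0, 0], [0, 0, 0], 4.3], [[0, 0, 0], [0, 0, 0], 4.1], [[0, 0, 0], [0, 0, 0], 3.9], [[0, 0, 0], [0, 0, 0], 3.7], [[0, 0, 0], [0, 0, 0], 3.7]]' --newtons 15

```text
time: 4.45
position: [0.5374, -0.2534, 0.0692]
ee_rot: [0.0, 0.993, 0.117, -0.0]
wrist_force: [1.0, 0.1, 0.1]
opening: 0.433
grip_force: 0.0
```

```bash
python3 - <<'E'
from h import *
s=robot.observe();im=robot.capture("wrist");print(s["position"],s["opening"],s["grip_force"],s["wrist_force"])
a=cv2.resize(im[185:245,190:330],(800,343),interpolation=cv2.INTER_CUBIC)
t=robot.capture("scene");b=cv2.resize(t[215:257,130:190],(360,252),interpolation=cv2.INTER_CUBIC)
o=np.zeros((595,800,3),np.uint8);o[:343]=a;o[343:,:360]=b
cv2.imwrite("pics/w4.png",cv2.convertScaleAbs(o,alpha=1.3)[:,:,::-1])
E
```

```text
[ 0.53742395 -0.25342964  0.06920556] 0.43337303639973873 0.0 [1.02914121 0.11850164 0.13142255]
```

View pics/w4.png

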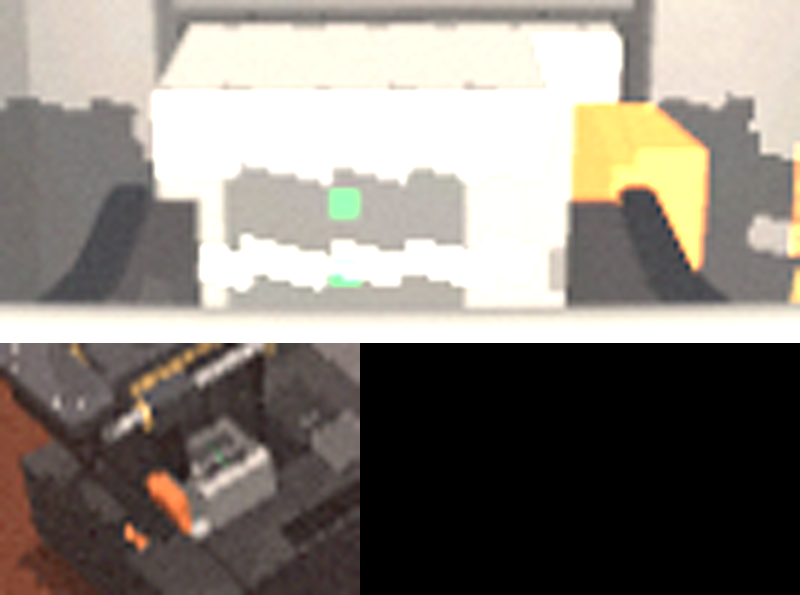

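The wrist close-up shows the fingertips, with inner faces at about x=200 and 567 and ends at row 200, overlapping the pack top. They are above the pack and about 20–30 mm shorter than the TCP implies. I'll open and go lower, watching the force.

Emit:
servo_tool --targets '[[[0, 0, 0], [0, 0, 0], 5.5], [[0, 0, 0], [0, 0, 0], 7.4], [[0, 0, 0], [0, 0, 0], 7.4], [[0, 0, 0], [0, 0, 0], 7.4], [[0, 0, 0], [0, 0, 0], 7.4], [[0, 0, -0.4], [0, 0, 0], 7.4], [[0, 0, -0.8], [0, 0, 0], 7.4], [[0, 0, -1.2], [0, 0, 0], 7.4], [[0, 0, -1.6], [0, 0, 0], 7.4], [[0, 0, -1.6], [0, 0, 0], 7.4]]'

```text
time: 5.55
position: [0.5368, -0.2532, 0.0523]
ee_rot: [-0.0, 0.993, 0.117, -0.001]
wrist_force: [-0.4, -1.3, 0.1]
opening: 0.85
grip_force: 0.0
```

```bash
python3 - <<'E'
from h import *
s=robot.observe();im=robot.capture("wrist");print(s["position"],s["opening"],s["grip_force"],s["wrist_force"])
a=cv2.resize(im[175:245,170:345],(800,320),interpolation=cv2.INTER_CUBIC)
t=robot.capture("scene");b=cv2.resize(t[205:257,115:190],(404,280),interpolation=cv2.INTER_CUBIC)
o=np.zeros((600,800,3),np.uint8);o[:320]=a;o[320:,:404]=b
cv2.imwrite("pics/w5.png",o[:,:,::-1])
E
```

```text
[ 0.53680225 -0.25320376  0.05227496] 0.8500069432352241 0.0 [-0.41139062 -1.33856209  0.06436455]
```

View pics/w5.png

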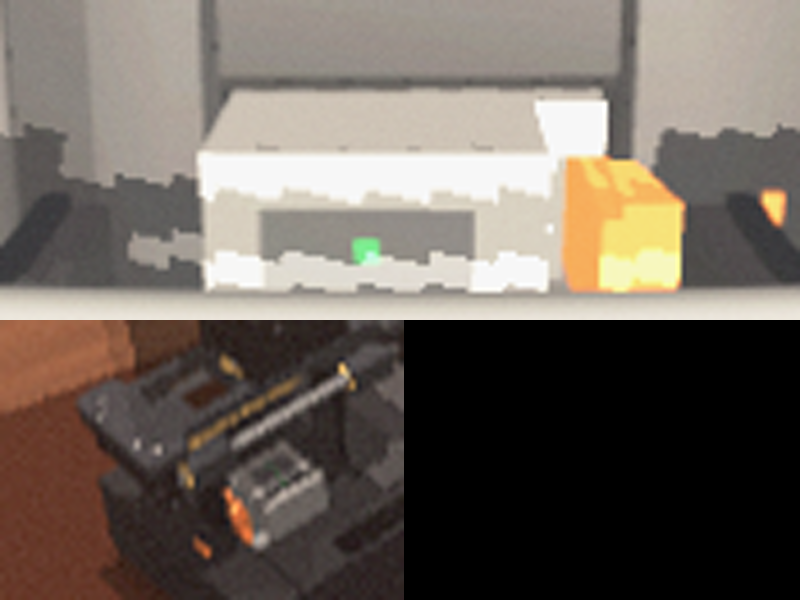

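Emit:
servo_tool --targets '[[[0, 0, -0.2], [0, 0, 0], 7.4], [[0, 0, -0.4], [0, 0, 0], 7.4], [[0, 0, -0.4], [0, 0, 0], 7.4]]'

```text
time: 5.95
position: [0.5372, -0.2534, 0.0489]
ee_rot: [-0.0, 0.993, 0.117, -0.0]
wrist_force: [-0.6, -0.5, -0.2]
opening: 0.849
grip_force: 0.0
```

Emit:
servo_tool --targets '[[[0, 0, -0.2], [0, 0, 0], 7.4], [[0, 0, -0.3], [0, 0, 0], 7.4], [[0, 0, -0.3], [0, 0, 0], 7.4]]'

```text
time: 6.25
position: [0.5372, -0.2534, 0.046]
ee_rot: [-0.0, 0.993, 0.117, -0.0]
wrist_force: [0.1, -0.3, -0.0]
opening: 0.851
grip_force: 0.0
```

```bash
python3 - <<'E'
from h import *
s=robot.observe();im=robot.capture("wrist");print(s["position"],s["opening"],s["grip_force"],s["wrist_force"])
cv2.imwrite("pics/w6.png",im[:,:,::-1])
E
```

```text
[ 0.53722114 -0.25339877  0.04597144] 0.8513119277762062 0.0 [ 0.06460581 -0.31204989 -0.0153435 ]
```

Emit:
servo_tool --targets '[[[0, 0, -0.1], [0, 0, 0], 7.4], [[0, 0, -0.2], [0, 0, 0], 7.4], [[0, 0, -0.2], [0, 0, 0], 7.4]]'

```text
time: 6.6
position: [0.5373, -0.2534, 0.044]
ee_rot: [-0.0, 0.993, 0.117, -0.0]
wrist_force: [-0.5, 0.8, 0.2]
opening: 0.845
grip_force: 0.0
```

Emit:
servo_tool --targets '[[[0, 0, -0.1], [0, 0, 0], 7.4], [[0, 0, -0.2], [0, 0, 0], 7.4], [[0, 0, -0.2], [0, 0, 0], 7.4]]'

```text
time: 6.9
position: [0.5373, -0.2534, 0.042]
ee_rot: [-0.0, 0.993, 0.117, -0.0]
wrist_force: [-0.1, -0.0, 0.4]
opening: 0.847
grip_force: 0.0
```

Emit:
servo_tool --targets '[[[0, 0, 0], [0, 0, 0], 6.6], [[0, 0, 0], [0, 0, 0], 6.2], [[0, 0, 0], [0, 0, 0], 5.9], [[0, 0, 0], [0, 0, 0], 5.7], [[0, 0, 0], [0, 0, 0], 5.5], [[0, 0, 0], [0, 0, 0], 5.3], [[0, 0, 0], [0, 0, 0], 5.2]]' --newtons 15

```text
time: 7.6
position: [0.5373, -0.253, 0.0421]
ee_rot: [-0.0, 0.993, 0.117, -0.0]
wrist_force: [-0.1, -0.8, 0.5]
opening: 0.613
grip_force: 5.9
```

Emit:
servo_tool --targets '[[[0, 0, 0], [0, 0, 0], 5.0], [[0, 0, 0], [0, 0, 0], 4.8], [[0, 0, 0], [0, 0, 0], 4.6], [[0, 0, 0], [0, 0, 0], 4.6], [[0, 0, 0], [0, 0, 0], 4.6]]' --newtons 20

```text
time: 8.1
position: [0.537, -0.2521, 0.0419]
ee_rot: [-0.001, 0.993, 0.117, -0.0]
wrist_force: [-1.7, 4.8, 1.6]
opening: 0.585
grip_force: 20.0
```

Contact now at 50.9 mm and 20 N, so the tab is home. I'll relieve the side load, then lift a little to check.

Emit:
servo_tool --targets '[[[-0.03, 0.13, 0], [0, 0, 0], 4.6], [[-0.03, 0.13, 0], [0, 0, 0], 4.6], [[-0.03, 0.13, 0], [0, 0, 0], 4.6]]' --newtons 25

```text
time: 8.4
position: [0.537, -0.2521, 0.042]
ee_rot: [-0.0, 0.993, 0.117, -0.0]
wrist_force: [-0.7, 2.3, -0.7]
opening: 0.583
grip_force: 25.0
```

Emit:
servo_tool --targets '[[[0, 0, 0.05], [0, 0, 0], 4.6], [[0, 0, 0.1], [0, 0, 0], 4.6], [[0, 0, 0.15], [0, 0, 0], 4.6], [[0, 0, 0.2], [0, 0, 0], 4.6]]'

```text
time: 8.8
position: [0.5366, -0.252, 0.0437]
ee_rot: [-0.0, 0.993, 0.117, -0.001]
wrist_force: [-0.2, 2.3, -5.1]
opening: 0.579
grip_force: 25.0
```

Emit:
servo_tool --targets '[[[-0.02, 0.06, 0], [0, 0, 0], 4.6], [[-0.02, 0.06, 0], [0, 0, 0], 4.6], [[-0.02, 0.06, 0.05], [0, 0, 0], 4.6], [[-0.02, 0.06, 0.1], [0, 0, 0], 4.6]]' --newtons 30

```text
time: 9.2
position: [0.537, -0.2517, 0.0455]
ee_rot: [0.0, 0.993, 0.117, 0.0]
wrist_force: [-0.3, 1.2, -3.1]
opening: 0.578
grip_force: 30.0
```

Emit:
servo_tool --targets '[[[-0.01, 0.03, 0.1], [0, 0, 0], 4.6], [[-0.01, 0.03, 0.3], [0, 0, 0], 4.6], [[-0.01, 0.03, 0.5], [0, 0, 0], 4.6], [[-0.01, 0.03, 0.7], [0, 0, 0], 4.6], [[-0.01, 0.03, 0.7], [0, 0, 0], 4.6]]'

```text
time: 9.7
position: [0.5373, -0.2519, 0.0529]
ee_rot: [0.001, 0.993, 0.117, 0.001]
wrist_force: [-0.2, 0.4, -2.4]
opening: 0.572
grip_force: 30.0
```

```bash
python3 - <<'E'
from h import *
im0=cv2.imread("pics/w6.png")
s=robot.observe();im=robot.capture("wrist");cv2.imwrite("pics/w7.png",im[:,:,::-1])
print(s["position"],s["wrist_force"],s["opening"])
H,S,V=cv2.split(cv2.cvtColor(im[:,:,::-1].copy(),cv2.COLOR_BGR2HSV))
roi=np.zeros(H.shape,bool);roi[150:240,200:330]=1
for c,n,m in blobs((H>40)&(H<90)&(S>60)&(V>100)&roi,3): print("led",c,n)
H,S,V=cv2.split(cv2.cvtColor(im0,cv2.COLOR_BGR2HSV))
for c,n,m in blobs((H>40)&(H<90)&(S>60)&(V>100)&roi,3): print("led before",c,n)
E
```

```text
[ 0.53732413 -0.25186387  0.05291575] [-0.21840439  0.37102934 -2.36670622] 0.5722312110646801
led [245.5 236. ] 6
led [245. 238.] 5
led before [248.21428571 232.78571429] 14
```

The pack follows the gripper at 2.4 N, which is its weight. I'll lift it clear.

Emit:
servo_tool --targets '[[[0, 0, 0.5], [0, 0, 0], 4.6], [[0, 0, 1], [0, 0, 0], 4.6], [[0, 0, 1.5], [0, 0, 0], 4.6], [[0, 0, 2], [0, 0, 0], 4.6], [[0, 0, 2.5], [0, 0, 0], 4.6], [[0, 0, 3.5], [0, 0, 0], 4.6], [[0, 0, 4.5], [0, 0, 0], 4.6], [[0, 0, 6], [0, 0, 0], 4.6], [[0, 0, 8], [0, 0, 0], 4.6], [[0, 0, 8], [0, 0, 0], 4.6]]'

```text
time: 10.75
position: [0.5393, -0.2522, 0.1363]
ee_rot: [0.002, 0.993, 0.117, 0.003]
wrist_force: [0.8, 0.5, -2.7]
opening: 0.577
grip_force: 30.0
```

Emit:
servo_tool --targets '[[[-0.5, 1.5, 0], [0, 0, -0.02], 4.6], [[-1.5, 4.5, 0], [0, 0, -0.06], 4.6], [[-2.5, 8, 0], [0, 0, -0.1], 4.6], [[-3.5, 12, 0], [0, 0, -0.14], 4.6], [[-4.5, 16, 0], [0, 0, -0.18], 4.6], [[-5.5, 20, 0], [0, 0, -0.22], 4.6], [[-6.5, 24, 0], [0, 0, -0.26], 4.6], [[-7.5, 28, 0], [0, 0, -0.31], 4.6], [[-9, 32, 0], [0, 0, -0.36], 4.6], [[-10.5, 36, 0], [0, 0, -0.41], 4.6]]'

```text
time: 11.75
position: [0.4309, 0.1103, 0.1321]
ee_rot: [0.0, 0.996, -0.088, 0.0]
wrist_force: [0.1, -0.5, -2.0]
opening: 0.579
grip_force: 30.0
```

Emit:
servo_tool --targets '[[[-1.5, 3, 0], [0, 0, -0.025], 4.6], [[-1.5, 3, 0], [0, 0, -0.025], 4.6], [[-1.5, 3, 0], [0, 0, -0.025], 4.6], [[-1.5, 3, 0], [0, 0, -0.025], 4.6]]'

```text
time: 12.15
position: [0.4171, 0.1376, 0.1321]
ee_rot: [0.0, 0.995, -0.101, 0.0]
wrist_force: [0.2, 0.4, -3.6]
opening: 0.579
grip_force: 30.0
```

```bash
python3 - <<'E'
from h import *
s=robot.observe();im=robot.capture("wrist");cv2.imwrite("pics/w8.png",im[:,:,::-1]);np.save("s8.npy",s,allow_pickle=True)
print(s["position"],s["ee_rot"],s["opening"],s["wrist_force"])
cv2.imwrite("pics/w8b.png",cv2.resize(im[0:290,60:446,::-1],(800,600),interpolation=cv2.INTER_CUBIC))
E
```

```text
[0.41712873 0.13762703 0.13210111] [ 3.06628184e-04  9.94930950e-01 -1.00559951e-01  7.90435345e-05] 0.5794548961677846 [ 0.23993078  0.40146016 -3.62443199]
```

View pics/w8b.png

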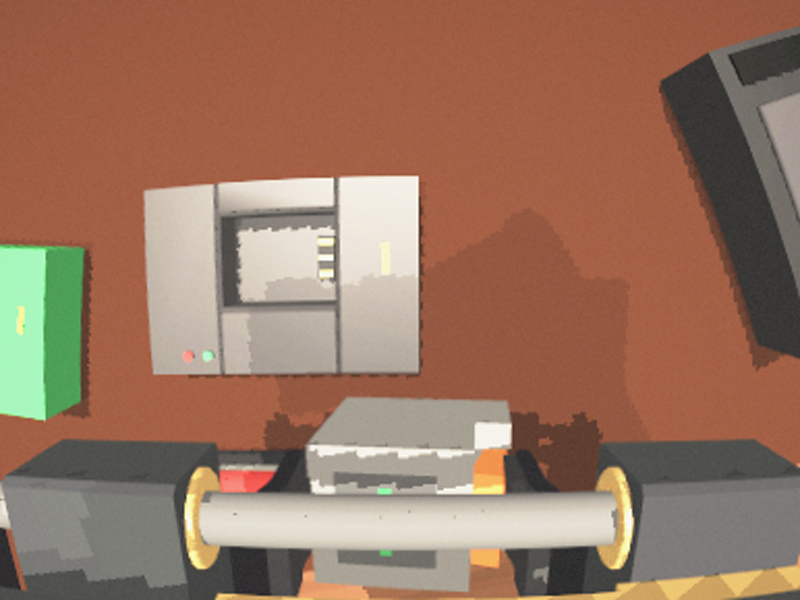

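The wrist view shows the grey charger with deck corners (144,191), (418,177), (420,373), (153,373), the bay mouth at about (219..337, 212..304), and the held pack top with its +y edge at x≈307. I'll compute both in the tool frame.

```bash
python3 - <<'E'
from h import *
s=np.load("s8.npy",allow_pickle=True).item()
q=s["ee_rot"];Rm=R.from_quat([*q[1:],q[0]]).as_matrix();print("yaw",np.arctan2(Rm[1,0],Rm[0,0]))
f=lambda u,v,z:pl("wrist",(60+u/2.0725-.25,v/2.069-.25),z,s)[:2]
C=np.array([f(*p,.044) for p in[(144,191),(418,177),(420,373),(153,373)]])
print("charger",C.round(4).tolist(),"sides",np.linalg.norm(C-np.roll(C,-1,0),axis=1).round(4),"ctr",C.mean(0).round(4))
def dirs(C):
    y=(C[0]-C[1])+(C[3]-C[2]);x=(C[0]-C[3])+(C[1]-C[2])
    return np.arctan2(-y[0],y[1]),np.arctan2(x[1],x[0])
print("yaws",dirs(C))
M=np.array([f(*p,.044) for p in[(219,212),(336,208),(338,303),(222,305)]]);print("mouth",M.mean(0).round(4),np.linalg.norm(M-np.roll(M,-1,0),axis=1).round(4),dirs(M))
yw=np.mean(dirs(C));X=np.array([np.cos(yw),np.sin(yw)]);print("bay from outline",C.mean(0)+.008*X)
m=f(385,258,.044);print("mark",m)
Y=np.array([-X[1],X[0]]);print("mark rel to mouth",(m-M.mean(0))@X,(m-M.mean(0))@Y)
t=s["position"][:2]
for z in(.168,.173,.178,.183):
    P=np.array([(f(*p,z)-t)@Rm[:2,:2] for p in[(307,447),(310,588),(470,590)]])*1e3;print(z,P.round(1).tolist(),np.linalg.norm(P[0]-P[1]).round(1),np.linalg.norm(P[1]-P[2]).round(1))
E
```

```text
yaw -0.20146036306182166
charger [[0.5396, 0.24], [0.5138, 0.1131], [0.4257, 0.13], [0.4527, 0.2576]] sides [0.1295 0.0898 0.1304 0.0887] ctr [0.4829 0.1852]
yaws (np.float64(-0.20427841980671688), np.float64(-0.19509272032819006))
mouth [0.4921 0.1827] [0.0547 0.0433 0.0549 0.0436] (np.float64(-0.2093681937210195), np.float64(-0.1948897148917272))
bay from outline [0.49078515 0.18360365]
mark [0.48074127 0.13493118]
mark rel to mouth -0.0016939309402181895 -0.04910503088951834
0.168 [[15.6, -26.9], [-28.4, -28.7], [-28.9, 18.2]] 44.1 46.9
0.173 [[17.3, -26.0], [-25.3, -27.8], [-25.7, 17.6]] 42.7 45.4
0.178 [[19.0, -25.1], [-22.2, -26.8], [-22.6, 17.0]] 41.3 43.9
0.183 [[20.7, -24.3], [-19.1, -25.9], [-19.5, 16.4]] 39.8 42.3
```

Emit:
servo_tool --targets '[[[2, 1.3, 0], [0, 0, 0], 4.6], [[5, 3.2, 0], [0, 0, 0], 4.6], [[7.41, 4.8, 0], [0, 0, 0], 4.6], [[7.41, 4.8, 0], [0, 0, 0], 4.6], [[7.41, 4.8, -2], [0, 0, 0], 4.6], [[7.41, 4.8, -4], [0, 0, 0], 4.6], [[7.41, 4.8, -6], [0, 0, 0], 4.6], [[7.41, 4.8, -7.4], [0, 0, 0], 4.6], [[7.41, 4.8, -7.6], [0, 0, 0], 4.6], [[7.41, 4.8, -7.6], [0, 0, 0], 4.6]]'

```text
time: 13.2
position: [0.4909, 0.1862, 0.0562]
ee_rot: [0.0, 0.995, -0.1, -0.0]
wrist_force: [0.2, -0.1, -2.4]
opening: 0.578
grip_force: 30.0
```

```bash
python3 - <<'E'
from h import *
s=robot.observe();im=robot.capture("wrist");np.save("s9.npy",s,allow_pickle=True);cv2.imwrite("pics/w9.png",im[:,:,::-1])
print(s["position"],s["ee_rot"],s["opening"],s["wrist_force"])
cv2.imwrite("pics/w9b.png",cv2.resize(im[120:270,150:350,::-1],(800,600),interpolation=cv2.INTER_CUBIC))
E
```

```text
[0.49089201 0.18622035 0.05616245] [ 1.26117578e-04  9.94957720e-01 -1.00294751e-01 -2.86280009e-04] 0.5780721067842277 [ 0.22576996 -0.12808325 -2.35318487]
```

View pics/w9b.png

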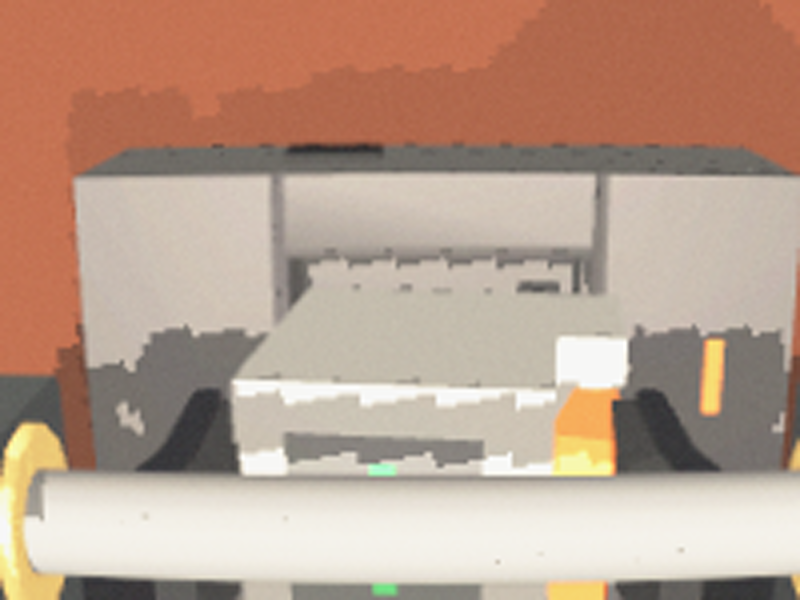

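The view shows deck seams at x≈278 and 600, the bay's +x mouth edge at row ≈252, and the pack's lower +x corners at about (303,290) and (605,295).

```bash
python3 - <<'E'
from h import *
s=np.load("s9.npy",allow_pickle=True).item()
q=s["ee_rot"];Rm=R.from_quat([*q[1:],q[0]]).as_matrix();t=s["position"][:2]
A=Rm[:2,:2]@np.diag([1,-1])  # pack axes
f=lambda u,v,z:((pl("wrist",(150+u/4-.4,120+v/4-.4),z,s)[:2]-t)@A*1e3).round(1)
for n,u,v,z in[("seam+y",278,200,.044),("seam+y",281,290,.044),("seam-y",600,200,.044),("seam-y",600,280,.044),("mouth+x",400,253,.044),("mouth+x",590,253,.044),("chg +x+y",76,177,.044),("chg +x edge mid",440,175,.044),("pack bot+x+y",303,290,.057),("bot+x-y",607,297,.057),("top+x+y",234,382,.107),("top +x",556,385,.107),("mark",712,377,.044)]: print(n,f(u,v,z))
E
```

```text
seam+y [33.2 25.9]
seam+y [17.1 25.8]
seam-y [ 33.2 -30.1]
seam-y [ 18.9 -30.5]
mouth+x [23.7  4.7]
mouth+x [ 23.7 -28.6]
chg +x+y [37.8 62.2]
chg +x edge mid [37.5 -2.2]
pack bot+x+y [20.4 20.5]
bot+x-y [ 19.1 -29.8]
top+x+y [21.1 24.1]
top +x [ 20.7 -16. ]
mark [  0.6 -52.1]
```

Emit:
servo_tool --targets '[[[0.04, 0, -0.4], [0, 0, 0], 4.6], [[0.04, 0, -0.8], [0, 0, 0], 4.6], [[0.04, 0, -1.2], [0, 0, 0], 4.6], [[0.04, 0, -1.5], [0, 0, 0], 4.6], [[0.04, 0, -1.5], [0, 0, 0], 4.6]]'

```text
time: 13.75
position: [0.4913, 0.1872, 0.041]
ee_rot: [-0.0, 0.995, -0.1, -0.0]
wrist_force: [0.3, 0.0, -2.7]
opening: 0.582
grip_force: 30.0
```

Emit:
servo_tool --targets '[[[0, 0, -0.15], [0, 0, 0], 4.6], [[0, 0, -0.3], [0, 0, 0], 4.6], [[0, 0, -0.3], [0, 0, 0], 4.6]]'

```text
time: 14.05
position: [0.4921, 0.1883, 0.0386]
ee_rot: [-0.001, 0.995, -0.1, 0.001]
wrist_force: [1.2, 4.9, -2.0]
opening: 0.58
grip_force: 30.0
```

Emit:
servo_tool --targets '[[[0.05, 0.1, 0], [0, 0, 0], 4.6], [[0.05, 0.2, 0], [0, 0, 0], 4.6], [[0.05, 0.2, 0], [0, 0, 0], 4.6]]'

```text
time: 14.35
position: [0.4916, 0.1885, 0.038]
ee_rot: [0.0, 0.995, -0.1, -0.0]
wrist_force: [0.7, 1.3, -1.4]
opening: 0.578
grip_force: 30.0
```

Emit:
servo_tool --targets '[[[0, 0, -0.15], [0, 0, 0], 4.6], [[0, 0, -0.3], [0, 0, 0], 4.6], [[0, 0, -0.3], [0, 0, 0], 4.6]]'

```text
time: 14.65
position: [0.4914, 0.1883, 0.0347]
ee_rot: [0.0, 0.995, -0.1, -0.0]
wrist_force: [0.3, 2.4, -3.9]
opening: 0.581
grip_force: 30.0
```

Emit:
servo_tool --targets '[[[0, 0.06, -0.2], [0, 0, 0], 4.6], [[0, 0.06, -0.4], [0, 0, 0], 4.6], [[0, 0.06, -0.6], [0, 0, 0], 4.6], [[0, 0.06, -0.6], [0, 0, 0], 4.6]]'

```text
time: 15.05
position: [0.4913, 0.1888, 0.0287]
ee_rot: [0.0, 0.995, -0.1, -0.001]
wrist_force: [-0.7, -0.2, -2.0]
opening: 0.577
grip_force: 30.0
```

Emit:
servo_tool --targets '[[[0, 0, -0.15], [0, 0, 0], 4.6], [[0, 0, -0.3], [0, 0, 0], 4.6], [[0, 0, -0.45], [0, 0, 0], 4.6], [[0, 0, -0.45], [0, 0, 0], 4.6]]'

```text
time: 15.45
position: [0.4916, 0.1888, 0.0244]
ee_rot: [0.0, 0.995, -0.1, -0.0]
wrist_force: [0.2, -1.8, -2.5]
opening: 0.577
grip_force: 30.0
```

Emit:
servo_tool --targets '[[[0, -0.03, -0.1], [0, 0, 0], 4.6], [[0, -0.03, -0.25], [0, 0, 0], 4.6], [[0, -0.03, -0.25], [0, 0, 0], 4.6]]'

```text
time: 15.75
position: [0.4919, 0.1885, 0.0222]
ee_rot: [0.0, 0.995, -0.1, 0.0]
wrist_force: [-0.8, -2.7, -1.3]
opening: 0.577
grip_force: 30.0
```

Emit:
servo_tool --targets '[[[0, 0, -0.1], [0, 0, 0], 4.6], [[0, 0, -0.2], [0, 0, 0], 4.6], [[0, 0, -0.2], [0, 0, 0], 4.6]]'

```text
time: 16.05
position: [0.4921, 0.1883, 0.0205]
ee_rot: [0.001, 0.995, -0.1, 0.0]
wrist_force: [-2.1, -6.4, 4.7]
opening: 0.577
grip_force: 30.0
```

Emit:
servo_tool --targets '[[[-0.02, -0.08, 0], [0, 0, 0], 4.6], [[-0.02, -0.08, 0], [0, 0, 0], 4.6], [[-0.02, -0.08, -0.1], [0, 0, 0], 4.6], [[-0.02, -0.08, -0.1], [0, 0, 0], 4.6]]'

```text
time: 16.45
position: [0.4922, 0.1883, 0.0198]
ee_rot: [0.0, 0.995, -0.1, 0.001]
wrist_force: [-2.7, -4.1, 5.5]
opening: 0.578
grip_force: 30.0
```

```bash
python3 - <<'E'
from station import robot
s=robot.observe();print(s["position"],s["wrist_force"],s["ft_torque"],s["ee_rot"])
E
```

```text
[0.49219259 0.18830362 0.01979086] [-2.66236573 -4.09618869  5.45899379] [-0.70557807  0.22380166 -0.04347768] [ 2.98801777e-06  9.94989066e-01 -9.99825429e-02  5.00361039e-04]
```

Emit:
servo_tool --targets '[[[0, 0, 0], [0, 0, 0], 5.3], [[0, 0, 0], [0, 0, 0], 5.6], [[0, 0, 0], [0, 0, 0], 6.0], [[0, 0, 0], [0, 0, 0], 6.6], [[0, 0, 0], [0, 0, 0], 7.4], [[0, 0, 0], [0, 0, 0], 7.8], [[0, 0, 0], [0, 0, 0], 7.8]]'

```text
time: 17.15
position: [0.4914, 0.189, 0.0192]
ee_rot: [-0.0, 0.995, -0.1, -0.0]
wrist_force: [0.1, 0.7, -0.1]
opening: 0.874
grip_force: 0.0
```

Emit:
servo_tool --targets '[[[0, 0, 0.5], [0, 0, 0], 7.8], [[0, 0, 1.5], [0, 0, 0], 7.8], [[0, 0, 3], [0, 0, 0], 7.8], [[0, 0, 5], [0, 0, 0], 7.8], [[0, 0, 7], [0, 0, 0], 5], [[0, 0, 7], [0, 0, 0], 3], [[0, 0, 7], [0, 0, 0], 0], [[0, 0, 7], [0, 0, 0], 0], [[0, 0, 7], [0, 0, 0], 0], [[0, 0, 7], [0, 0, 0], 0]]' --newtons 10

```text
time: 18.15
position: [0.4911, 0.1881, 0.0885]
ee_rot: [0.0, 0.995, -0.1, -0.001]
wrist_force: [-0.2, 0.4, -0.2]
opening: 0.433
grip_force: 0.0
```

```bash
python3 - <<'E'
from h import *
s=robot.observe();im=robot.capture("wrist");np.save("s10.npy",s,allow_pickle=True);cv2.imwrite("pics/w10.png",im[:,:,::-1])
print(s["position"],s["opening"],s["wrist_force"],s["time"])
H,S,V=cv2.split(cv2.cvtColor(im[:,:,::-1].copy(),cv2.COLOR_BGR2HSV))
q=s["ee_rot"];A=R.from_quat([*q[1:],q[0]]).as_matrix()[:2,:2]@np.diag([1,-1])
for nm,msk in(("orange",(H>8)&(H<28)&(S>110)&(V>120)),("green",(H>40)&(H<85)&(S>60)&(V>100))):
    r=np.zeros(H.shape,bool);r[130:240,170:340]=1
    for c,n,m in blobs(msk&r,4):
        b=cv2.boundingRect(m);print(nm,c.round(1),n,b,[((pl("wrist",c,z,s)[:2]-s["position"][:2])@A*1e3).round(1).tolist() for z in(.044,.066)])
E
```

```text
[0.49107263 0.18806348 0.08851106] 0.4333453666263752 [-0.24530185  0.42061294 -0.24995827] 18.15
orange [194.5 130.5] 4 (193, 130, 4, 2) [[59.5, 49.3], [60.4, 44.6]]
orange [198.4 133.6] 17 (193, 131, 10, 6) [[57.0, 46.1], [58.0, 41.8]]
orange [204.5 132.5] 6 (203, 130, 4, 6) [[57.7, 41.2], [58.7, 37.3]]
orange [211.  131.7] 7 (209, 130, 5, 4) [[58.2, 35.9], [59.2, 32.5]]
orange [222.1 131.1] 7 (220, 130, 5, 3) [[58.5, 27.0], [59.4, 24.5]]
orange [227.1 134.4] 19 (223, 130, 9, 10) [[55.9, 23.1], [57.0, 20.9]]
orange [238.6 131.5] 8 (237, 130, 5, 5) [[58.1, 13.9], [59.0, 12.6]]
orange [252. 131.] 8 (250, 130, 5, 4) [[58.4, 3.4], [59.3, 3.1]]
orange [260.9 131.9] 8 (258, 131, 6, 3) [[57.7, -3.5], [58.7, -3.2]]
orange [267.2 131. ] 5 (266, 130, 3, 3) [[58.4, -8.5], [59.3, -7.7]]
orange [287.2 132. ] 6 (286, 131, 4, 3) [[57.7, -24.3], [58.7, -22.0]]
orange [337.8 132.8] 5 (337, 131, 3, 4) [[58.1, -65.6], [59.1, -59.5]]
orange [172.9 135. ] 10 (170, 133, 7, 5) [[56.5, 67.4], [57.6, 61.1]]
orange [179.6 134.8] 8 (178, 132, 4, 5) [[56.5, 61.7], [57.6, 55.9]]
orange [186.7 137.1] 18 (183, 1
[... 3097 characters left out ...]
320.8 205.1] 37 (319, 201, 5, 9) [[-2.4, -54.0], [4.2, -48.9]]
orange [174.7 208.9] 15 (173, 204, 5, 10) [[-5.7, 69.5], [1.2, 63.0]]
orange [179.6 208.9] 17 (177, 204, 5, 10) [[-5.7, 65.1], [1.2, 59.0]]
orange [288.9 216.9] 160 (283, 210, 14, 18) [[-12.6, -27.2], [-5.0, -24.7]]
orange [184.6 226.4] 5 (184, 225, 2, 4) [[-21.5, 61.9], [-13.1, 56.1]]
orange [177.5 233.1] 145 (171, 226, 16, 14) [[-27.9, 68.8], [-18.9, 62.4]]
orange [334.4 232.5] 98 (329, 226, 11, 14) [[-27.5, -67.8], [-18.5, -61.5]]
green [248.8 200.6] 13 (247, 199, 4, 4) [[1.7, 6.3], [7.9, 5.7]]
green [248.8 211.4] 16 (247, 210, 5, 4) [[-7.7, 6.4], [-0.6, 5.8]]
green [248.9 220.4] 17 (247, 219, 5, 4) [[-15.6, 6.4], [-7.7, 5.7]]
```

Emit:
servo_tool --targets '[[[-0.18, -0.88, 0], [0, 0, 0], 0], [[-0.18, -0.88, 0], [0, 0, 0], 0], [[-0.18, -0.88, -1], [0, 0, 0], 0], [[-0.18, -0.88, -2], [0, 0, 0], 0], [[-0.18, -0.88, -3], [0, 0, 0], 0], [[-0.18, -0.88, -3.5], [0, 0, 0], 0], [[-0.18, -0.88, -3.5], [0, 0, 0], 0]]'

```text
time: 18.9
position: [0.4888, 0.1793, 0.0529]
ee_rot: [0.0, 0.995, -0.1, -0.001]
wrist_force: [0.8, 0.3, 0.0]
opening: 0.006
grip_force: 0.0
```

Emit:
servo_tool --targets '[[[0, 0, -0.2], [0, 0, 0], 0], [[0, 0, -0.4], [0, 0, 0], 0], [[0, 0, -0.4], [0, 0, 0], 0]]'

```text
time: 19.2
position: [0.4899, 0.1795, 0.0502]
ee_rot: [0.0, 0.995, -0.1, 0.0]
wrist_force: [0.4, -0.3, 0.2]
opening: 0.009
grip_force: 0.0
```

Now I'll feel for the pack top in small steps.

Emit:
servo_tool --targets '[[[0, 0, -0.15], [0, 0, 0], 0], [[0, 0, -0.3], [0, 0, 0], 0], [[0, 0, -0.3], [0, 0, 0], 0]]'

```text
time: 19.5
position: [0.4897, 0.1794, 0.047]
ee_rot: [0.0, 0.995, -0.1, -0.0]
wrist_force: [0.3, 0.2, -0.9]
opening: 0.007
grip_force: 0.0
```

Emit:
servo_tool --targets '[[[0, 0, -0.1], [0, 0, 0], 0], [[0, 0, -0.2], [0, 0, 0], 0], [[0, 0, -0.2], [0, 0, 0], 0]]'

```text
time: 19.8
position: [0.4897, 0.1794, 0.0451]
ee_rot: [0.0, 0.995, -0.1, -0.0]
wrist_force: [-0.2, 0.2, -0.2]
opening: 0.002
grip_force: 0.0
```

Emit:
servo_tool --targets '[[[0, 0, -0.1], [0, 0, 0], 0], [[0, 0, -0.2], [0, 0, 0], 0], [[0, 0, -0.2], [0, 0, 0], 0]]'

```text
time: 20.1
position: [0.4897, 0.1794, 0.043]
ee_rot: [0.0, 0.995, -0.1, -0.0]
wrist_force: [0.4, -0.1, -0.3]
opening: 0.01
grip_force: 0.0
```

Emit:
servo_tool --targets '[[[0, 0, -0.1], [0, 0, 0], 0], [[0, 0, -0.2], [0, 0, 0], 0], [[0, 0, -0.2], [0, 0, 0], 0]]'

```text
time: 20.4
position: [0.4899, 0.1795, 0.0412]
ee_rot: [0.0, 0.995, -0.1, 0.0]
wrist_force: [-0.1, 0.3, 0.3]
opening: 0.006
grip_force: 0.3
```

Emit:
servo_tool --targets '[[[0, 0, -0.1], [0, 0, 0], 0], [[0, 0, -0.15], [0, 0, 0], 0], [[0, 0, -0.15], [0, 0, 0], 0]]'

```text
time: 20.7
position: [0.4901, 0.179, 0.0405]
ee_rot: [0.001, 0.995, -0.1, 0.0]
wrist_force: [-2.3, -2.4, 7.8]
opening: 0.007
grip_force: 3.4
```

Emit:
servo_tool --targets '[[[0, 0, -0.1], [0, 0, 0], 0], [[0, 0, -0.15], [0, 0, 0], 0], [[0, 0, -0.15], [0, 0, 0], 0]]'

```text
time: 21.0
position: [0.49, 0.1781, 0.0393]
ee_rot: [0.001, 0.995, -0.1, 0.0]
wrist_force: [-2.2, -4.2, 10.3]
opening: 0.004
grip_force: 5.0
```

Emit:
servo_tool --targets '[[[0, 0, -0.05], [0, 0, 0], 0], [[0, 0, -0.1], [0, 0, 0], 0], [[0, 0, -0.1], [0, 0, 0], 0]]'

```text
time: 21.3
position: [0.49, 0.1775, 0.0385]
ee_rot: [0.002, 0.995, -0.1, -0.0]
wrist_force: [-4.9, -5.5, 12.9]
opening: 0.003
grip_force: 6.3
```

Emit:
servo_tool --targets '[[[0, 0, -0.05], [0, 0, 0], 0], [[0, 0, -0.1], [0, 0, 0], 0], [[0, 0, -0.1], [0, 0, 0], 0]]'

```text
time: 21.6
position: [0.4901, 0.177, 0.0379]
ee_rot: [0.002, 0.995, -0.101, 0.0]
wrist_force: [-4.8, -7.5, 16.1]
opening: 0.009
grip_force: 8.0
```

Emit:
servo_tool --targets '[[[0, -0.05, -0.05], [0, 0, 0], 0], [[0, -0.1, -0.08], [0, 0, 0], 0], [[0, -0.1, -0.08], [0, 0, 0], 0]]'

```text
time: 21.9
position: [0.4902, 0.1767, 0.0376]
ee_rot: [0.002, 0.995, -0.1, 0.0]
wrist_force: [-5.7, -6.5, 18.8]
opening: 0.0
grip_force: 9.5
```

Emit:
servo_tool --targets '[[[0, 0, -0.04], [0, 0, 0], 0], [[0, 0, -0.08], [0, 0, 0], 0], [[0, 0, -0.08], [0, 0, 0], 0]]'

```text
time: 22.2
position: [0.4902, 0.1766, 0.0375]
ee_rot: [0.002, 0.995, -0.1, 0.0]
wrist_force: [-7.8, -6.3, 25.2]
opening: 0.006
grip_force: 12.4
```

Stiffening at .0375 suggests the pack has bottomed. I'll back off and see whether it stays down.

Emit:
servo_tool --targets '[[[0, 0, 0.1], [0, 0, 0], 0], [[0, 0, 0.2], [0, 0, 0], 0], [[0, 0, 0.3], [0, 0, 0], 0], [[0, 0, 0.35], [0, 0, 0], 0]]'

```text
time: 22.6
position: [0.4901, 0.1782, 0.0383]
ee_rot: [0.0, 0.995, -0.1, 0.0]
wrist_force: [-0.6, 0.0, 1.4]
opening: 0.003
grip_force: 0.3
```

Emit:
servo_tool --targets '[[[0, 0, 0.2], [0, 0, 0], 0], [[0, 0, 0.2], [0, 0, 0], 0]]'

```text
time: 22.8
position: [0.4898, 0.1787, 0.0401]
ee_rot: [-0.0, 0.995, -0.1, -0.0]
wrist_force: [0.4, 0.5, 0.6]
opening: 0.002
grip_force: 0.0
```

Emit:
servo_tool --targets '[[[0.05, 0.2, 1], [0, 0, 0], 0], [[0.13, 0.95, 3], [0, 0, 0], 0], [[0.13, 0.95, 4.84], [0, 0, 0], 3.77], [[0.13, 0.95, 4.84], [0, 0, 0], 3.77], [[0.13, 0.95, 4.84], [0, 0, 0], 3.77], [[0.13, 0.95, 4.84], [0, 0, 0], 3.77]]'

```text
time: 23.4
position: [0.4905, 0.1876, 0.0878]
ee_rot: [0.0, 0.995, -0.1, -0.001]
wrist_force: [0.3, 0.0, 0.1]
opening: 0.286
grip_force: 0.0
```

```bash
cat > m.py <<'E'
from h import *
import sys
def ana(im,s):
    H,S,V=cv2.split(cv2.cvtColor(im,cv2.COLOR_BGR2HSV));print(s["position"].round(4),s["opening"])
    q=s["ee_rot"];A=R.from_quat([*q[1:],q[0]]).as_matrix()[:2,:2]@np.diag([1,-1])
    r=np.zeros(H.shape,bool);r[185:235,235:330]=1
    for nm,msk in(("orange",(H>8)&(H<28)&(S>110)&(V>120)),("green",(H>40)&(H<85)&(S>60)&(V>100))):
        for c,n,m in blobs(msk&r,6): print(nm,c.round(1),n,cv2.boundingRect(m))
    # extents of the pack in a few rows: column gradient
    g=cv2.GaussianBlur(cv2.cvtColor(im,cv2.COLOR_BGR2GRAY),(3,3),0).astype(int)
    for row in(195,200,205): print(row,g[row,205:300:2].tolist())
im0=cv2.imread("pics/w10.png");s0=np.load("s10.npy",allow_pickle=True).item();ana(im0,s0)
s=robot.observe();im=robot.capture("wrist")[:,:,::-1].copy();cv2.imwrite("pics/w11.png",im);ana(im,s)
E
python3 m.py
```

```text
[0.4911 0.1881 0.0885] 0.4333453666263752
orange [289.6 191.8] 62 (284, 189, 13, 8)
orange [320.8 205.1] 37 (319, 201, 5, 9)
orange [288.9 216.9] 160 (283, 210, 14, 18)
green [248.8 200.6] 13 (247, 199, 4, 4)
green [248.8 211.4] 16 (247, 210, 5, 4)
green [248.9 220.4] 17 (247, 219, 5, 4)
195 [190, 191, 190, 192, 191, 191, 190, 192, 200, 242, 247, 247, 247, 241, 217, 216, 215, 215, 215, 215, 218, 215, 213, 213, 215, 222, 220, 220, 220, 222, 230, 245, 247, 247, 247, 247, 247, 231, 247, 221, 209, 228, 237, 237, 236, 235, 203, 188]
200 [152, 167, 190, 184, 178, 172, 149, 173, 196, 235, 242, 246, 247, 237, 212, 210, 209, 209, 210, 209, 210, 222, 225, 223, 212, 211, 212, 212, 212, 212, 215, 242, 247, 247, 247, 247, 247, 213, 218, 223, 239, 239, 239, 239, 239, 239, 207, 175]
205 [130, 112, 112, 112, 112, 112, 113, 113, 116, 167, 190, 190, 190, 177, 131, 177, 208, 209, 210, 209, 210, 209, 209, 209, 209, 209, 209, 210, 210, 211, 215, 242, 247, 247, 247, 247, 247, 223, 235, 226, 239, 239, 239, 239, 239, 239, 147, 113]
[0.4905 0.1876 0.0878] 0.2858205436624801
orange [293.8 205.9] 455 (285, 186
[... 246 characters left out ...]
 183, 183, 183, 197, 245, 247, 247, 246, 236, 210, 210, 210, 209, 209, 209, 209, 209, 209, 209, 209, 209, 209, 209, 209, 209, 213, 241, 247, 247, 247, 247, 247, 247, 247, 220, 176, 189, 234, 237, 238, 238, 238]
200 [180, 182, 182, 176, 166, 163, 182, 181, 175, 186, 243, 246, 246, 246, 234, 200, 205, 206, 206, 206, 207, 207, 220, 224, 220, 208, 208, 208, 208, 208, 208, 212, 241, 246, 246, 246, 246, 246, 246, 246, 203, 175, 188, 235, 238, 238, 238, 238]
205 [181, 180, 179, 162, 116, 107, 108, 107, 107, 115, 169, 184, 184, 185, 165, 126, 129, 125, 132, 190, 204, 205, 206, 205, 204, 204, 205, 205, 205, 205, 205, 210, 240, 246, 246, 246, 246, 246, 246, 246, 205, 172, 181, 207, 207, 207, 207, 208]
```

Pressed through about 3.5 mm, the pack stays down with no force. The tab has sprung back to its full width (outer edge from col 297 to 304, about 60 mm from the +y end), so it is latched. I'll retreat and hand in.

Emit:
servo_tool --targets '[[[0, 0, 3], [0, 0, 0], 5], [[0, 0, 6], [0, 0, 0], 5], [[0, 0, 6], [0, 0, 0], 5], [[0, 0, 6], [0, 0, 0], 5]]'

```text
time: 23.85
position: [0.4911, 0.1877, 0.1482]
ee_rot: [0.0, 0.995, -0.1, -0.0]
wrist_force: [-0.1, -0.7, -0.8]
opening: 0.565
grip_force: 0.0
```

```bash
python3 -c "
from station import robot
print(robot.hand_in())"
```

```text
the job is handed in; nothing more can be done
None
```

The pack is out of the printer and pressed down in the grey charger's bay, and the job is handed in at about 24 s; the latch is inferred from the pack staying down and the tab springing back out (I didn't see it click), with the final press peaking at about 25 N, above the 8–20 N click range but under the 30 N break limit.

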